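# Load the vial shaker, wedge its block and start it

### The job

Load the shaker: stand every orange-capped vial from the bench in a hole of the aluminium block, fully down, and try the white spacer bars in the gap between the block and the steel clamp rail until you find the one that slides in snugly; leave that one in, down on the deck and not sticking out past the ends of the block, and have the other two standing on the green mat. When the vials and the spacer are in, press the blue, then the yellow, then the green key fully down, one at a time, letting each come up again. Leave the other jars and flasks standing where they are.

Things in the scene. Friction and masses are not known exactly. Their poses are not given: they have to be found in the camera images.
- shaker: vial shaker, 250 mm (x) by 270 mm (y), fixed; origin under its centre, x to its back, y to its left. Its grey deck is 60 mm above the bench. On it, all fixed: three keys along the front; behind them an aluminium block 135 x 135 x 45 mm with four holes (centre at x +45, y +45 mm); on its right (-y) a gap, then a steel clamp rail 135 x 45 mm high; two spare rails on a rear shelf
- block_hole0 (a point): centre of the mouth of the front right hole of the block, level with the block's top (105 mm above the bench); hole 43 mm in diameter, 35 mm deep, 65 mm from its neighbours; holes have an upright axis
- block_hole1 (a point): centre of the mouth of the front left hole of the block, level with the block's top (105 mm above the bench); hole 43 mm in diameter, 35 mm deep, 65 mm from its neighbours; holes have an upright axis
- block_hole2 (a point): centre of the mouth of the back right hole of the block, level with the block's top (105 mm above the bench); hole 43 mm in diameter, 35 mm deep, 65 mm from its neighbours; holes have an upright axis
- block_hole3 (a point): centre of the mouth of the back left hole of the block, level with the block's top (105 mm above the bench); hole 43 mm in diameter, 35 mm deep, 65 mm from its neighbours; holes have an upright axis
- slot_p (a point): one of three clamp rails: a point beside it, 41 mm above the deck. If its rail is in use (point within 110 mm of the shaker's origin in plan), it is the middle of the gap, x along it, y across it to the block. That gap is 2.5 mm wider than one spacer, to be found by trial; 135 mm long, open above and at both ends, 45 mm deep. Otherwise the rail is parked on the rear shelf
- slot_q (a point): one of three clamp rails: a point beside it, 41 mm above the deck. If its rail is in use (point within 110 mm of the shaker's origin in plan), it is the middle of the gap, x along it, y across it to the block. That gap is 2.5 mm wider than one spacer, to be found by trial; 135 mm long, open above and at both ends, 45 mm deep. Otherwise the rail is parked on the rear shelf
- slot_r (a point): one of three clamp rails: a point beside it, 41 mm above the deck. If its rail is in use (point within 110 mm of the shaker's origin in plan), it is the middle of the gap, x along it, y across it to the block. That gap is 2.5 mm wider than one spacer, to be found by trial; 135 mm long, open above and at both ends, 45 mm deep. Otherwise the rail is parked on the rear shelf
- key_blue_top (a point): centre of the top of the blue round key, 32 mm in diameter, on the shaker's deck near its front edge; up, its top is 82 mm above the bench; it is pressed straight down by up to 6 mm against a spring (about 5 N at full travel) and springs back when let go. The three keys stand in a row 60 mm apart, in any order
- key_yellow_top (a point): centre of the top of the yellow round key, 32 mm in diameter, on the shaker's deck near its front edge; up, its top is 82 mm above the bench; it is pressed straight down by up to 6 mm against a spring (about 5 N at full travel) and springs back when let go. The three keys stand in a row 60 mm apart, in any order
- key_green_top (a point): centre of the top of the green round key, 32 mm in diameter, on the shaker's deck near its front edge; up, its top is 82 mm above the bench; it is pressed straight down by up to 6 mm against a spring (about 5 N at full travel) and springs back when let go. The three keys stand in a row 60 mm apart, in any order
- mat: green mat on the bench to the right of the shaker, 300 mm (x) by 180 mm (y), 3 mm thick, fixed; origin under its centre
- spacer_30_mid (a point): white spacer bar, 30 mm thick (y), 100 mm long (x), 48 mm high, with a black upright grip on top, 50 mm long (x), 12 mm thick (y) and 34 mm high, centred; 82 mm high in all, 100 to 250 g. The point is its centre, 41 mm above its foot; z up when it stands. It stands on the mat at the start
- spacer_24_mid (a point): white spacer bar, 24 mm thick (y), 100 mm long (x), 48 mm high, with a black upright grip on top, 50 mm long (x), 12 mm thick (y) and 34 mm high, centred; 82 mm high in all, 100 to 250 g. The point is its centre, 41 mm above its foot; z up when it stands. It stands on the mat at the start
- spacer_18_mid (a point): white spacer bar, 18 mm thick (y), 100 mm long (x), 48 mm high, with a black upright grip on top, 50 mm long (x), 12 mm thick (y) and 34 mm high, centred; 82 mm high in all, 100 to 250 g. The point is its centre, 41 mm above its foot; z up when it stands. It stands on the mat at the start
- vial_1_mid (a point): upright amber vial with an orange cap and white label, 40 mm in diameter, 80 mm tall, 70 to 140 g with a heavy foot; the point is its centre, half-way up, z along its axis to the cap. It stands on the bench left of the shaker; None if absent (three or four are there)
- vial_2_mid (a point): upright amber vial with an orange cap and white label, 40 mm in diameter, 80 mm tall, 70 to 140 g with a heavy foot; the point is its centre, half-way up, z along its axis to the cap. It stands on the bench left of the shaker; None if absent (three or four are there)
- vial_3_mid (a point): upright amber vial with an orange cap and white label, 40 mm in diameter, 80 mm tall, 70 to 140 g with a heavy foot; the point is its centre, half-way up, z along its axis to the cap. It stands on the bench left of the shaker; None if absent (three or four are there)
- vial_4_mid (a point): upright amber vial with an orange cap and white label, 40 mm in diameter, 80 mm tall, 70 to 140 g with a heavy foot; the point is its centre, half-way up, z along its axis to the cap. It stands on the bench left of the shaker; None if absent (three or four are there)
- jar_white_mid (a point): round jar, white with a blue cap, 42 mm in diameter, 60 mm tall, not part of the job; the point is its centre, half-way up
- jar_grey_mid (a point): round jar, clear with a grey cap, 46 mm in diameter, 50 mm tall, not part of the job; the point is its centre, half-way up
- tub_blue_mid (a point): round jar, white with a blue lid, 52 mm in diameter, 45 mm tall, not part of the job; the point is its centre, half-way up
- flask_1_mid (a point): glass volumetric flask with a blue stopper, 62 mm in diameter, 167 mm tall, not part of the job; the point is on its axis, 80 mm up
- flask_2_mid (a point): glass volumetric flask with a blue stopper, 62 mm in diameter, 167 mm tall, not part of the job; the point is on its axis, 80 mm up

How it is judged:
By the outcome, as a careful person would: the job done as asked, in the order asked, and still so for the second after the job is handed in, with the robot touching nothing.
Of vial_1, vial_2, vial_3, vial_4 only 3 to 4 are there at a start; the rules pass over those that are not, and their reading is None.
At some moment in a run one of vial_1, vial_2, vial_3, vial_4 may be knocked a few centimetres aside while the robot is not near it.
It also fails if it takes over 210 s, if anything falls off the work surface, if the arm or the gripper's body presses on something with over 40 N, if the wrist force passes 120 N, or if a joint passes its speed limit or range.

### The arm

A 6-joint arm with a two-finger parallel gripper is mounted at the origin on the work surface. World frame = base frame: x ahead of the robot, y to its left, z up, the work surface at z = 0. Lengths are in m, angles in rad, forces in N, time in s.
With the tool pointing down it reaches from about 0.3 to 0.875 m from the base axis. Payload 4.2 kg.
Tool frame: the origin (TCP) lies midway between the tips of the shut fingers; the grasp point (between the pads) lies 19 mm behind it; z points along the fingers, y is the direction in which the jaws open and shut (so a half turn about z gives the same grasp; the last joint's range is limited). The gripper opens to 85 mm and grips with 20 to 120 N. Pads are 22 mm wide; open, the fingers measure 114 mm over their backs; the gripper's body (76 mm by 85 mm) begins 54 mm behind the grasp point. The pads swing forward as they close: fully open they stand 13 mm farther back than shut.
Start: joints at [1.174, 0.32, 1.565, -0, 1.257, -0.02], TCP at [0.212, 0.535, 0.231] pointing down, gripper open.
Joint ranges: [-3.11, 3.11], [-0.84, 2.01], [0.21, 2.61], [-1.34, 4.49], [0.05, 2.63], [-2.56, 2.56]. Speed limits (rad/s): [2.57, 2.57, 3.14, 3.14, 3.14, 3.14].

### API

Orientations are given as a unit quaternion [x, y, z, w].
In Python, from plant import robot gives the robot as it stands.
- The arm moves only by the tool servo_tool, never from a script. Its argument "commands" is a list of rows, each a list of 7 numbers: the closure, from -1 (fully open) to 1 (shut), then the shift along the tool's x, y, z in units of 30 mm (1.0 is 30 mm), then the turn, a rotation vector about the tool's x, y, z in units of 6 degrees (1.0 is 6 degrees). In form: [[jaw, tx, ty, tz, wx, wy, wz], ...]. A call has 1 to 10 rows; each row shifts and turns the commanded pose from where the row before left it, along the tool's axes as they then stand; what a row does not reach is not made up. A row lasts 1/10 s, in which the tool goes at most 50 mm and 8.59 degrees, less where a joint would pass 70% of its speed; a pose out of reach is approached as far as the arm can. A call is refused whole if a number of a shift passes 1 or a number of a turn 1, either way. A call with a gripper value outside its range is refused whole. The fingers move at their own pace and stop on an object; "squeeze" is the grip in N (left out, the last holds). Time passes only in rows, so rows that do not move let the fingers close. It gives the time, the measured TCP pose, the force and the opening at its end, in the units of the state.
- robot.get_state(): the state, without advancing time (a new reading comes with each control period).
- robot.camera(name): name is "scene" or "top"; returns a dict with "frame" (384x512x3 uint8, blue, green, red), "camera_matrix" (3x3 intrinsics, pixels), "xyz" and "rotation" of the camera in the world. Camera axes: x right, y down, z forward; pixel columns grow to the right and rows downward; lengths in m; the calibration is good to about 2 mm. A picture is of the moment at which its call begins. There is no depth.
- robot.sign_off(): hands the job in, once; it reports no verdict.
The state is a dict: "time_s": time; "joint_pos": joint angles; "joint_velocities": joint speeds; "effort": joint torques, N m; "position": TCP position; "eef_rot": TCP orientation; "ft_force": force on the tool from outside, world axes, zero at the start; "moment": the same for the moment, N m; "gripper_width": finger opening in m.
Only numpy, scipy, OpenCV 4.12 (cv2) and the standard library are available. Lean on these libraries where they do the work, as an engineer would, in place of code of your own. Each camera call takes 0.05 s, during which the arm holds its last target. There are 200 camera calls.

## Working session

There is one attempt and no reset: what is moved stays moved. The work goes in short steps, Python scripts to look and compute and a tool call to move; the robot and the scene stay as the last step left them, time stands still between calls to the robot, and variables do not carry over. Pictures are saved under pics/ and viewed, about 12 in all and at most 16, crops included, and the job is handed in when it is done.

Besides the shell and the picture viewer there is one more tool, called after ">>>" by a JSON object that holds its "fn" and its "kwargs". servo_tool: Moves the arm, as the interface text tells. Its arguments: {"type":"object","properties":{"commands":{"type":"array","items":{"type":"array","items":{"type":"number"}}},"squeeze":{"type":"number"}},"required":["commands"]}

```bash
mkdir -p pics; ls; python3 - <<'E'
from plant import robot
import cv2,numpy as np
for n in ("scene","top"):
    c=robot.camera(n); cv2.imwrite(f"pics/{n}0.png",c["frame"])
    print(n,np.round(c["camera_matrix"],1).tolist(),np.round(c["xyz"],3),np.round(c["rotation"],3).tolist())
a=np.hstack([cv2.imread("pics/top0.png")]); cv2.imwrite("pics/top0b.png",cv2.resize(a,(800,600),interpolation=cv2.INTER_CUBIC))
a=cv2.imread("pics/scene0.png"); cv2.imwrite("pics/scene0b.png",cv2.resize(a,(800,600),interpolation=cv2.INTER_CUBIC))
s=robot.get_state(); print(s)
E
```

```text
pics
scene [[394.2, 0.0, 255.5], [0.0, 394.2, 191.5], [0.0, 0.0, 1.0]] [0.832 0.431 0.938] [0.265, 0.928, -0.252, -0.074]
top [[458.6, 0.0, 257.0], [0.0, 458.6, 193.8], [0.0, 0.0, 1.0]] [ 0.474 -0.008  1.255] [-0.697, 0.715, -0.022, 0.044]
{'time_s': 0.1, 'joint_pos': array([ 1.17402432e+00,  3.20230418e-01,  1.56552291e+00, -2.04552893e-05,
        1.25742243e+00, -2.00050840e-02]), 'joint_velocities': array([-0.00101743, -0.00093408, -0.00258756,  0.0009827 ,  0.00145327,
       -0.00093725]), 'effort': array([ 9.35806747e-04, -4.16412699e+01, -2.34705555e+01, -1.48385061e-04,
        4.93458705e-03,  1.14406430e-05]), 'position': array([0.21139807, 0.53428052, 0.23057819]), 'eef_rot': array([ 1.87268036e-01,  9.82308534e-01, -7.76436773e-04, -1.54241903e-04]), 'ft_force': array([-0.15725143,  0.73417117,  0.44765422]), 'moment': array([-2.77961531e-05, -1.42927092e-02,  3.48499460e-02]), 'gripper_width': 0.08526030325173649}
```

View pics/top0b.png

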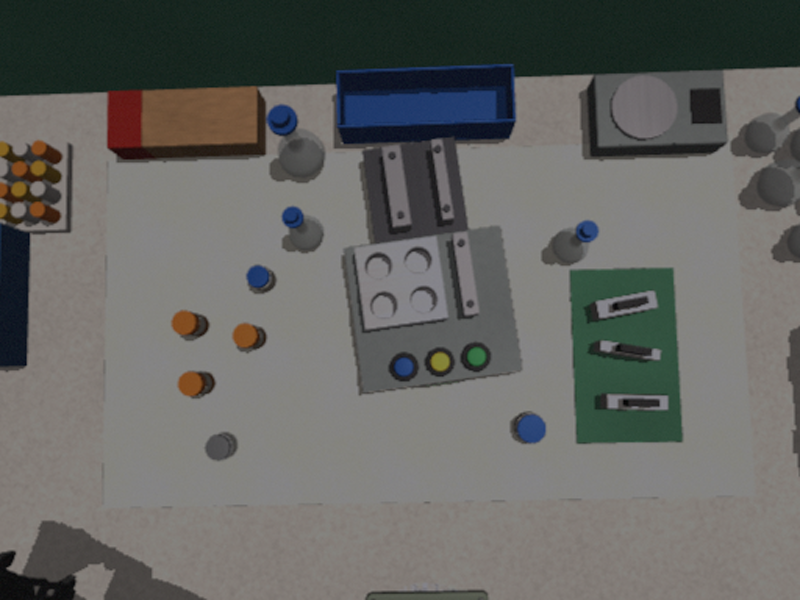

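View pics/scene0b.png

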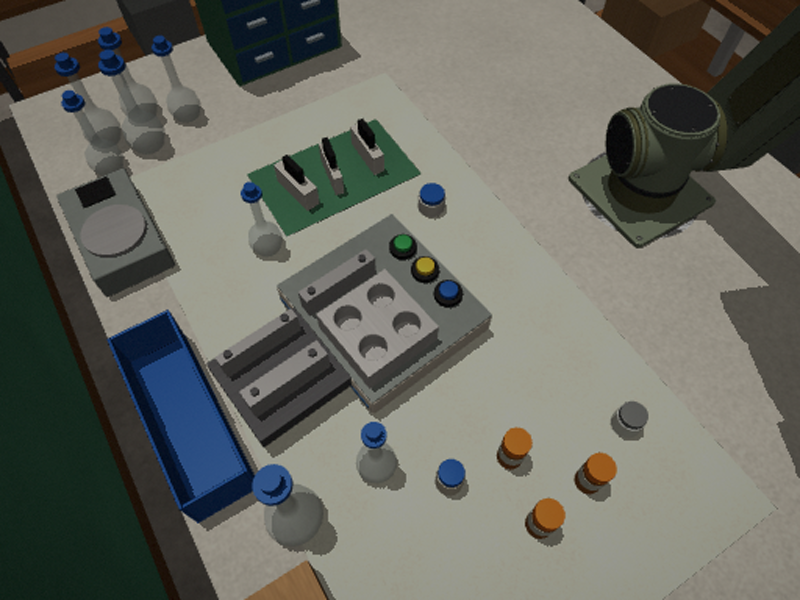

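Three orange-capped vials stand on the left, at about (187,323), (247,336) and (192,384) in the top picture. The keys from left to right are blue, yellow and green. The rail in use is at (465,275), and the three spacers are on the mat at (628,303), (630,350) and (636,403). Next I'll measure them.

```bash
cat > h.py <<'E'
from plant import robot
import cv2,numpy as np
from scipy.spatial.transform import Rotation as R
def cam(n):
    c=robot.camera(n); c["R"]=R.from_quat(c["rotation"]).as_matrix() if np.size(c["rotation"])==4 else np.array(c["rotation"]); return c
def ray(c,p):
    K=c["camera_matrix"]; d=c["R"]@np.linalg.solve(K,[p[0],p[1],1.]); return np.array(c["xyz"]),d/np.linalg.norm(d)
def plane(c,p,z):
    o,d=ray(c,p); return o+d*(z-o[2])/d[2]
def proj(c,X):
    q=c["camera_matrix"]@(c["R"].T@(np.array(X)-c["xyz"])); return q[:2]/q[2]
def tri(c1,p1,c2,p2):
    A=np.zeros((3,3));b=np.zeros(3);rs=[ray(c1,p1),ray(c2,p2)]
    for o,d in rs: M=np.eye(3)-np.outer(d,d);A+=M;b+=M@o
    X=np.linalg.solve(A,b); return X,max(np.linalg.norm((np.eye(3)-np.outer(d,d))@(X-o)) for o,d in rs)
H={"orange":((6,150,80),(16,255,255)),"blue":((100,130,70),(120,255,255)),"green":((55,130,60),(75,255,255)),"yellow":((25,130,80),(34,255,255))}
def blobs(c,col,amin=25):
    m=cv2.inRange(cv2.cvtColor(c["frame"],cv2.COLOR_BGR2HSV),*H[col])
    n,l,s,ce=cv2.connectedComponentsWithStats(m); return [(ce[i],int(s[i,4])) for i in range(1,n) if s[i,4]>=amin]
def pairs(a,b,col,zr,amax=600):
    out=[]
    for p,s in blobs(a,col):
        for q,t in blobs(b,col):
            if s>amax or t>amax: continue
            X,e=tri(a,p,b,q)
            if e<.006 and zr[0]<X[2]<zr[1]: out.append((np.round(X,4).tolist(),round(e*1e3,1),np.round(p,1).tolist(),np.round(q,1).tolist(),s,t))
    return out
E
python3 - <<'E'
from h import *
t=cam("top");s=cam("scene")
for col,z in (("orange",(.04,.1)),("blue",(.03,.1)),("green",(.05,.1)),("yellow",(.05,.1))):
    for r in pairs(t,s,col,z): print(col,*r)
f=t["frame"]
cv2.imwrite("pics/c1.png",cv2.resize(f[140:260,215:340],(750,720),interpolation=cv2.INTER_CUBIC)[:600])
g=f[165:290,360:440]
a=cv2.resize(f[145:245,220:330],None,fx=6,fy=6,interpolation=cv2.INTER_CUBIC)
cv2.imwrite("pics/c1.png",np.clip(a*1.5,0,255).astype(np.uint8))
sf=s["frame"]; a=cv2.resize(sf[150:250,185:315],None,fx=6,fy=6,interpolation=cv2.INTER_CUBIC)
cv2.imwrite("pics/c2.png",np.clip(a*1.5,0,255).astype(np.uint8))
a=np.hstack([cv2.resize(f[175:275,365:435],None,fx=6,fy=6,interpolation=cv2.INTER_CUBIC),cv2.resize(sf[70:150,165:225],None,fx=6,fy=6,interpolation=cv2.INTER_CUBIC)[:600] if 0 else cv2.copyMakeBorder(cv2.resize(sf[70:150,165:225],None,fx=6,fy=6,interpolation=cv2.INTER_CUBIC),0,120,0,0,0)])
cv2.imwrite("pics/c3.png",np.clip(a*1.5,0,255).astype(np.uint8)); print(a.shape)
E
```

```text
orange [0.5638, 0.3934, 0.0703] 0.8 [117.6, 206.2] [351.4, 328.5] 179 301
orange [0.5396, 0.2901, 0.0709] 0.9 [156.7, 214.4] [330.8, 282.1] 176 247
orange [0.4616, 0.3821, 0.0712] 0.3 [121.7, 245.2] [384.8, 298.5] 180 266
blue [0.6411, 0.2731, 0.051] 1.1 [164.7, 176.7] [288.5, 301.8] 143 218
blue [0.4817, 0.0272, 0.0765] 0.9 [258.1, 234.2] [286.6, 184.5] 117 98
blue [0.3739, -0.1815, 0.0402] 1.2 [339.6, 274.0] [276.1, 123.1] 240 149
green [0.4954, -0.0881, 0.0819] 2.9 [302.8, 228.4] [257.5, 154.4] 60 88
yellow [0.4884, -0.0329, 0.0763] 1.2 [281.4, 231.1] [271.5, 169.1] 118 76
(600, 780, 3)
```

View pics/c1.png

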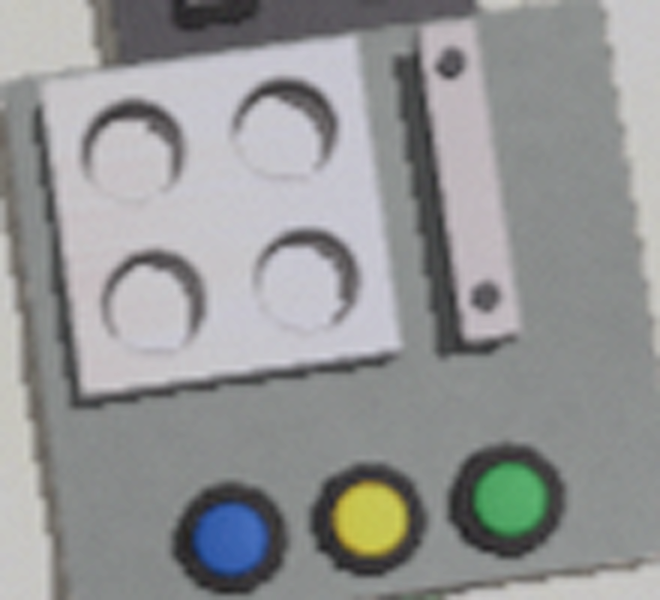

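View pics/c3.png

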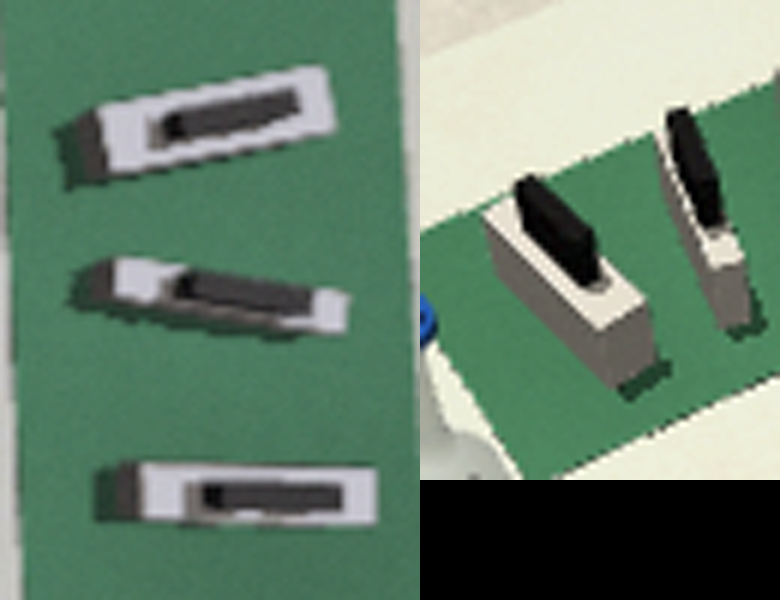

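The far spacer looks about 30 mm thick, the middle one 18 and the near one 24. The gap is about 60 px at 2.33 px/mm, or roughly 26 mm, so the 24 mm bar is the likely fit. Next come sub-pixel fits of the block, rail, holes and spacers.

```bash
cat >> h.py <<'E'
def white(c,box,z,lo=125,smax=45,fx=4):
    """bright low-saturation patches in box (u0,u1,v0,v1): rect on plane z"""
    u0,u1,v0,v1=box; a=cv2.resize(c["frame"][v0:v1,u0:u1],None,fx=fx,fy=fx,interpolation=cv2.INTER_CUBIC)
    h=cv2.cvtColor(a,cv2.COLOR_BGR2HSV); m=((h[...,2]>lo)&(h[...,1]<smax)).astype(np.uint8)
    out=[]
    for k in cv2.findContours(m,cv2.RETR_EXTERNAL,cv2.CHAIN_APPROX_NONE)[0]:
        if cv2.contourArea(k)<40*fx*fx: continue
        P=np.array([plane(c,((q[0]+.5)/fx-.5+u0,(q[1]+.5)/fx-.5+v0),z)[:2]*1e3 for q in k[:,0]],np.float32)
        out.append((P,cv2.minAreaRect(P)))
    return out
E
python3 - <<'E'
from h import *
t=cam("top");s=cam("scene")
f=t["frame"]
for p in [(250,200),(280,190),(303,190),(270,225),(325,200)]: print("hsv",p,cv2.cvtColor(f,cv2.COLOR_BGR2HSV)[p[1],p[0]])
for p in [(240,205),(205,185),(270,215)]: print("hsv s",p,cv2.cvtColor(s["frame"],cv2.COLOR_BGR2HSV)[p[1],p[0]])
np.set_printoptions(precision=1,suppress=True)
for lo in (110,125):
  for c,b in ((t,(225,310,145,215)),(s,(190,290,155,245))):
    for P,r in white(c,b,.105,lo): print("blk",lo,r)
  for P,r in white(t,(365,435,180,270),.051,lo): print("sp",lo,r)
  for P,r in white(s,(170,260,70,150),.051,lo): print("spS",lo,r)
E
```

```text
hsv (250, 200) [120   9 137]
hsv (280, 190) [126  10 124]
hsv (303, 190) [156  10 128]
hsv (270, 225) [90  5 95]
hsv (325, 200) [75  5 93]
hsv s (240, 205) [ 13  15 149]
hsv s (205, 185) [ 21  14 128]
hsv s (270, 215) [ 18  17 148]
blk 110 ((629.1217041015625, -77.2947769165039), (133.95733642578125, 23.727779388427734), 6.622763156890869)
blk 110 ((633.960205078125, 31.84133529663086), (169.42526245117188, 140.08328247070312), 6.429502487182617)
blk 110 ((583.9205932617188, 157.42398071289062), (24.80194091796875, 30.689998626708984), 58.20079040527344)
blk 110 ((699.5572509765625, 61.88282775878906), (11.600180625915527, 89.56925201416016), 5.882975101470947)
blk 110 ((739.7545776367188, 27.310047149658203), (54.09056854248047, 29.703371047973633), 5.944447994232178)
blk 110 ((618.9288330078125, 27.628738403320312), (137.23977661132812, 137.9179229736328), 6.7841362953186035)
blk 110 ((630.7120971679688, -77.18014526367188), (135.1939239501953, 25.05019187927246), 6.222013473510742)
blk 110 ((476.93255615234375, -18.41364288330078), (64.81539916992188, 54.57429122924805), 58.259201
[... 2141 characters left out ...]
18359375, 136.06529235839844), 87.35020446777344)
sp 125 ((576.113525390625, -346.6538391113281), (27.734296798706055, 97.24217224121094), 9.350996017456055)
sp 125 ((561.9603271484375, -429.1157531738281), (7.097148418426514, 100.61520385742188), 86.55284881591797)
spS 125 ((663.721923828125, -272.04168701171875), (74.31869506835938, 17.755998611450195), 88.98015594482422)
spS 125 ((523.4796752929688, -179.9709014892578), (92.96556854248047, 233.14157104492188), 89.50682067871094)
spS 125 ((578.6900024414062, -346.7783203125), (28.90936851501465, 99.65792846679688), 9.144885063171387)
spS 125 ((465.87152099609375, -397.9277038574219), (151.85276794433594, 286.2978515625), 58.33220672607422)
```

Block centre is about (618, 28.4) mm with yaw 6.6°, averaged over the two cameras. The rail centre is −106 mm across from it, so the gap is about 26.5 mm and fits the 24 mm bar. Now the tool turns to a 45° diagonal to the block and goes over vial B.

>>> {"fn": "servo_tool", "kwargs": {"commands": [[-1, 0, 0, 0, 0, 0, 0.7], [-1, 0, 0, 0, 0, 0, 0.7], [-1, 0, 0, 0, 0, 0, 0.7], [-1, 0, 0, 0, 0, 0, 0.7], [-1, -0.9, 0.03, 0, 0, 0, 0], [-1, -0.9, 0.03, 0, 0, 0, 0], [-1, -0.9, 0.03, 0, 0, 0, 0], [-1, -0.9, 0.03, 0, 0, 0, 0], [-1, -0.9, 0.03, 0, 0, 0, 0], [-1, -0.9, 0.03, 0, 0, 0, 0]]}}

```text
time_s: 1.3
position: [0.3427, 0.4376, 0.2313]
eef_rot: [0.329, 0.944, 0.0, 0.0]
ft_force: [-1.1, -0.4, 0.1]
gripper_width: 0.0854
```

>>> {"fn": "servo_tool", "kwargs": {"commands": [[-1, -0.9, 0.03, 0.2, 0, 0, 0], [-1, -0.9, 0.03, 0.3, 0, 0, 0], [-1, -0.9, 0.03, 0.3, 0, 0, 0], [-1, -0.9, 0.03, 0.3, 0, 0, 0], [-1, -0.9, 0.03, 0.3, 0, 0, 0], [-1, -0.9, 0.03, 0.3, 0, 0, 0], [-1, -0.9, 0.03, 0.3, 0, 0, 0], [-1, -0.9, 0.03, 0, 0, 0, 0], [-1, -0.4, 0.03, 0, 0, 0, 0], [-1, 0, 0, 0, 0, 0, 0]]}}

```text
time_s: 2.3
position: [0.5266, 0.3025, 0.1713]
eef_rot: [0.33, 0.944, 0.0, 0.0]
ft_force: [0.3, 0.4, 0.2]
gripper_width: 0.0856
```

```bash
cat >> h.py <<'E'
def delta(x,y,z,bear=None):
    """units (30 mm / 6 deg) in tool axes to reach world x,y,z (m), jaw bearing deg; no motion"""
    s=robot.get_state(); M=R.from_quat(s["eef_rot"]).as_matrix(); d=M.T@(np.array([x,y,z])-s["position"])/.03
    b=np.degrees(np.arctan2(M[1,1],M[0,1])); tilt=np.degrees(np.arccos(-M[2,2]))
    print("t%.1f pos"%s["time_s"],np.round(s["position"]*1e3,1),"bear %.1f tilt %.2f"%(b,tilt),"w %.1f"%(s["gripper_width"]*1e3),"F",np.round(s["ft_force"],1),"q",np.round(s["joint_pos"],2),"| units",np.round(d,2), "turn", None if bear is None else np.round(-(((bear-b+90)%180)-90)/6,2))
    return s
def vials():
    t=cam("top");s=cam("scene")
    for r in pairs(t,s,"orange",(.04,.19)): print("vial",*r)
    return t,s
E
python3 -c "
from h import *
delta(.5396,.2901,.15,51.6); vials()"
```

```text
t2.3 pos [526.6 302.5 171.3] bear 51.5 tilt 0.02 w 85.6 F [0.3 0.4 0.2] q [ 0.5   0.41  1.58  0.    1.15 -0.4 ] | units [-0.59 -0.05  0.71] turn -0.02
vial [0.54, 0.2909, 0.0664] 1.2 [156.8, 214.5] [330.4, 283.0] 178 279
```

>>> {"fn": "servo_tool", "kwargs": {"commands": [[-1, -0.59, -0.04, 0.3, 0, 0, 0], [-1, 0, 0, 0.8, 0, 0, 0], [-1, 0, 0, 0.8, 0, 0, 0], [-1, 0, 0, 0.8, 0, 0, 0], [-1, 0, 0, 0.8, 0, 0, 0], [-1, 0, 0, 0.7, 0, 0, 0], [-1, 0, 0, 0, 0, 0, 0], [0.3, 0, 0, 0, 0, 0, 0], [1, 0, 0, 0, 0, 0, 0], [1, 0, 0, 0, 0, 0, 0]], "squeeze": 40}}

```text
time_s: 3.4
position: [0.5396, 0.2916, 0.0467]
eef_rot: [0.329, 0.944, 0.001, 0.001]
ft_force: [0.5, 0.1, 0.8]
gripper_width: 0.0441
```

>>> {"fn": "servo_tool", "kwargs": {"commands": [[1, 0, 0, 0, 0, 0, 0], [1, 0, 0, 0, 0, 0, 0], [1, 0, 0, 0, 0, 0, 0]]}}

```text
time_s: 3.7
position: [0.5394, 0.2915, 0.0468]
eef_rot: [0.329, 0.944, 0.001, 0.001]
ft_force: [-1.7, -0.2, 6.2]
gripper_width: 0.0389
```

```bash
python3 -c "
from h import *
delta(.5396,.2901,.045,51.6)
s=cam('scene');t=cam('top')
f=s['frame'][225:345,265:415]
cv2.imwrite('pics/g1.png',np.clip(cv2.resize(np.hstack([f,t['frame'][155:275,90:170]]),None,fx=3.4,fy=3.4)*1.4,0,255).astype(np.uint8))"
```

```text
t3.7 pos [539.4 291.5  46.8] bear 51.6 tilt 0.14 w 38.9 F [-1.7 -0.2  6.2] q [ 0.48  0.54  1.71  0.    0.89 -0.42] | units [-0.03 -0.03  0.06] turn 0.0
```

View pics/g1.png

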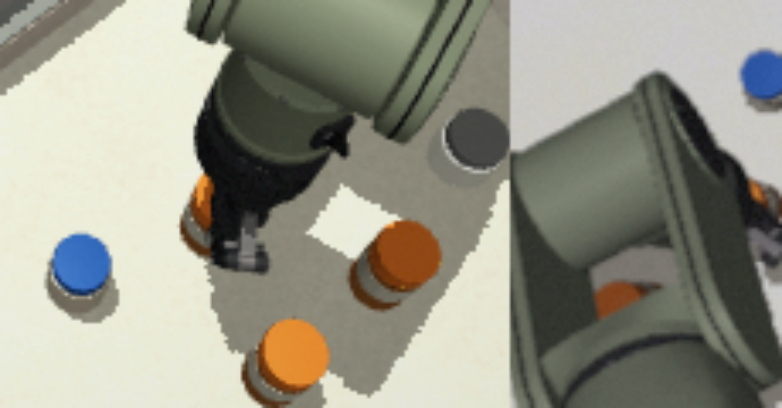

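The vial is gripped at width 38.9 mm. I'll lift it and carry it over hole 3 (back left).

>>> {"fn": "servo_tool", "kwargs": {"commands": [[1, 0, 0, -0.6, 0, 0, 0], [1, 0, 0, -0.9, 0, 0, 0], [1, 0, 0, -0.9, 0, 0, 0], [1, 0, 0, -0.9, 0, 0, 0], [1, 0, 0, -0.9, 0, 0, 0], [1, -0.5, -0.25, 0, 0, 0, 0], [1, -0.8, -0.4, 0, 0, 0, 0], [1, -0.8, -0.4, 0, 0, 0, 0], [1, -0.8, -0.4, 0, 0, 0, 0], [1, -0.8, -0.4, 0, 0, 0, 0]]}}

```text
time_s: 4.8
position: [0.5911, 0.1765, 0.1695]
eef_rot: [0.329, 0.944, -0.001, -0.001]
ft_force: [-0.2, -0.0, -1.7]
gripper_width: 0.0387
```

>>> {"fn": "servo_tool", "kwargs": {"commands": [[1, -0.8, -0.4, 0, 0, 0, 0], [1, -0.8, -0.4, 0, 0, 0, 0], [1, -0.8, -0.4, 0, 0, 0, 0], [1, -0.8, -0.4, 0, 0, 0, 0], [1, -0.5, -0.27, 0, 0, 0, 0], [1, 0, 0, 0, 0, 0, 0], [1, 0, 0, 0, 0, 0, 0]]}}

```text
time_s: 5.5
position: [0.6429, 0.0658, 0.1704]
eef_rot: [0.329, 0.944, 0.0, -0.001]
ft_force: [-0.3, -0.0, -0.1]
gripper_width: 0.0391
```

```bash
python3 -c "
from h import *
delta(.6458,.065,.165,51.6)
s=cam('scene');t=cam('top')
a=cv2.resize(s['frame'][110:260,160:330],None,fx=4,fy=4,interpolation=cv2.INTER_CUBIC)
cv2.imwrite('pics/h1.png',np.clip(a*1.4,0,255).astype(np.uint8))
for z,n in ((.105,'hole'),): print([np.round((proj(s,[x,y,z])-[160,110])*4) for x,y in ((.6466,.0644),(.582,.057),(.654,-.0002),(.5894,-.0076))])"
```

```text
t5.5 pos [642.9  65.8 170.4] bear 51.6 tilt 0.11 w 39.1 F [-0.3 -0.  -0.1] q [ 0.08  0.47  1.48  0.    1.19 -0.82] | units [-0.09  0.04  0.18] turn -0.01
[array([315., 445.]), array([401., 384.]), array([249., 369.]), array([335., 312.])]
```

View pics/h1.png

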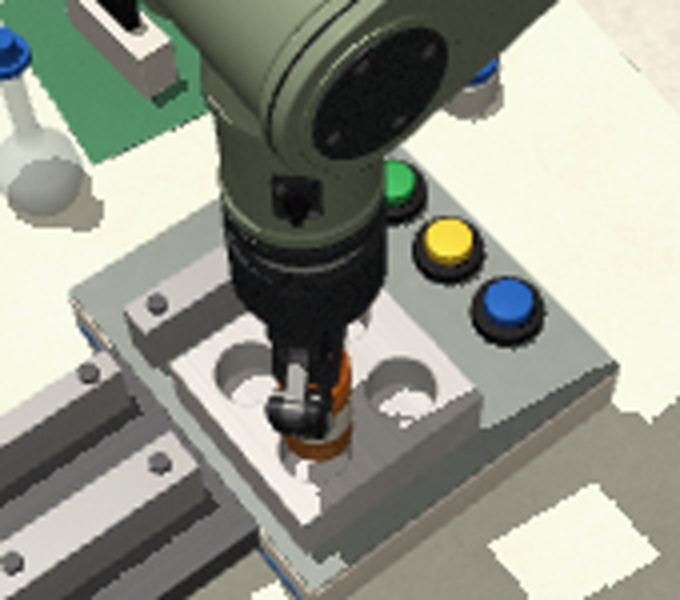

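The vial hangs over the back-left hole at about (315,445). I'll fine-shift it, then lower it carefully while watching the force.

>>> {"fn": "servo_tool", "kwargs": {"commands": [[1, -0.09, 0.04, 0.25, 0, 0, 0], [1, 0, 0, 0.25, 0, 0, 0], [1, 0, 0, 0.15, 0, 0, 0], [1, 0, 0, 0.15, 0, 0, 0], [1, 0, 0, 0, 0, 0, 0]]}}

```text
time_s: 6.1
position: [0.6458, 0.0652, 0.1463]
eef_rot: [0.329, 0.944, -0.0, -0.001]
ft_force: [-0.0, 0.6, -1.5]
gripper_width: 0.039
```

```bash
python3 -c "
from h import *
delta(.6458,.065,.117,51.6);print(robot.get_state()['moment'])"
```

```text
t6.1 pos [645.8  65.2 146.3] bear 51.6 tilt 0.10 w 39.0 F [-0.   0.6 -1.5] q [ 0.08  0.49  1.51  0.    1.14 -0.82] | units [-0.01 -0.    0.98] turn 0.0
[-0.0141847   0.01259253 -0.09797424]
```

The vial is already 5 mm into the hole with no force. I'll continue to the bottom and release.

>>> {"fn": "servo_tool", "kwargs": {"commands": [[1, 0, 0, 0.3, 0, 0, 0], [1, 0, 0, 0.3, 0, 0, 0], [1, 0, 0, 0.3, 0, 0, 0], [1, 0, 0, 0.1, 0, 0, 0], [1, 0, 0, 0, 0, 0, 0]]}}

```text
time_s: 6.6
position: [0.6462, 0.065, 0.117]
eef_rot: [0.329, 0.944, -0.0, -0.0]
ft_force: [0.3, 0.4, -2.1]
gripper_width: 0.0395
```

```bash
python3 -c "
from h import *
delta(.6458,.065,.117,51.6)"
```

```text
t6.6 pos [646.2  65.  117. ] bear 51.6 tilt 0.02 w 39.5 F [ 0.3  0.4 -2.1] q [ 0.08  0.52  1.54  0.    1.08 -0.82] | units [ 0.01 -0.01  0.  ] turn 0.0
```

>>> {"fn": "servo_tool", "kwargs": {"commands": [[0.3, 0, 0, 0, 0, 0, 0], [-1, 0, 0, 0, 0, 0, 0], [-1, 0, 0, 0, 0, 0, 0], [-1, 0, 0, -0.2, 0, 0, 0], [-1, 0, 0, -0.9, 0, 0, 0], [-1, 0, 0, -0.9, 0, 0, 0], [-1, 0, 0, -0.8, 0, 0, 0]]}}

```text
time_s: 7.3
position: [0.6466, 0.0651, 0.2033]
eef_rot: [0.329, 0.944, 0.0, 0.001]
ft_force: [0.6, -0.5, 0.7]
gripper_width: 0.0858
```

```bash
python3 -c "
from h import *
t,s=vials()
delta(.5638,.3934,.20,51.6)"
```

```text
vial [0.5643, 0.3937, 0.0663] 1.3 [117.8, 206.2] [350.7, 329.1] 182 331
vial [0.4621, 0.3828, 0.0665] 1.1 [121.8, 245.2] [383.9, 299.4] 182 308
t7.4 pos [648.6  65.3 206.1] bear 51.6 tilt 0.51 w 85.5 F [0.4 0.6 1.1] q [ 0.08  0.45  1.42  0.    1.26 -0.82] | units [9.01 6.82 0.19] turn 0.0
```

>>> {"fn": "servo_tool", "kwargs": {"commands": [[-1, 0.9, 0.68, 0, 0, 0, 0], [-1, 0.9, 0.68, 0, 0, 0, 0], [-1, 0.9, 0.68, 0, 0, 0, 0], [-1, 0.9, 0.68, 0, 0, 0, 0], [-1, 0.9, 0.68, 0, 0, 0, 0], [-1, 0.9, 0.68, 0, 0, 0, 0], [-1, 0.9, 0.68, 0, 0, 0, 0], [-1, 0.9, 0.68, 0, 0, 0, 0], [-1, 0.9, 0.68, 0, 0, 0, 0], [-1, 0.9, 0.68, 0, 0, 0, 0]]}}

```text
time_s: 8.4
position: [0.5606, 0.3937, 0.2005]
eef_rot: [0.329, 0.944, -0.0, -0.0]
ft_force: [0.6, -0.3, -0.2]
gripper_width: 0.0858
```

>>> {"fn": "servo_tool", "kwargs": {"commands": [[-1, 0, 0, 0.8, 0, 0, 0], [-1, 0, 0, 0.8, 0, 0, 0], [-1, 0, 0, 0, 0, 0, 0], [-1, 0, 0, 0, 0, 0, 0]]}}

```text
time_s: 8.8
position: [0.5612, 0.3924, 0.1529]
eef_rot: [0.329, 0.944, -0.0, -0.0]
ft_force: [0.7, 0.2, -0.0]
gripper_width: 0.0853
```

```bash
python3 -c "
from h import *
t,s=vials()
delta(.5641,.3935,.0465,51.6)"
```

```text
vial [0.6471, 0.0634, 0.1381] 1.8 [240.8, 167.4] [237.0, 214.5] 200 260
vial [0.5652, 0.3927, 0.0687] 0.7 [118.5, 205.3] [351.2, 328.8] 146 317
t8.9 pos [562.2 392.8 154.7] bear 51.6 tilt 0.14 w 85.6 F [-0.2 -0.3  0.2] q [ 0.59  0.54  1.4   0.    1.2  -0.31] | units [-0.03  0.05  3.61] turn -0.0
```

The first vial is fully down: cap centroid z is 0.138, as expected. Now grasp vial A.

>>> {"fn": "servo_tool", "kwargs": {"commands": [[-1, -0.03, 0.05, 0.6, 0, 0, 0], [-1, 0, 0, 0.8, 0, 0, 0], [-1, 0, 0, 0.8, 0, 0, 0], [-1, 0, 0, 0.8, 0, 0, 0], [-1, 0, 0, 0.6, 0, 0, 0], [-1, 0, 0, 0, 0, 0, 0], [0.3, 0, 0, 0, 0, 0, 0], [1, 0, 0, 0, 0, 0, 0], [1, 0, 0, 0, 0, 0, 0], [1, 0, 0, 0, 0, 0, 0]]}}

```text
time_s: 9.9
position: [0.5637, 0.3937, 0.0471]
eef_rot: [0.329, 0.944, 0.001, 0.001]
ft_force: [-0.3, -0.8, 5.0]
gripper_width: 0.0391
```

>>> {"fn": "servo_tool", "kwargs": {"commands": [[1, 0, 0, 0, 0, 0, 0], [1, 0, 0, 0, 0, 0, 0], [1, 0, 0, -0.4, 0, 0, 0], [1, 0, 0, -0.9, 0, 0, 0], [1, 0, 0, -0.9, 0, 0, 0], [1, 0, 0, -0.9, 0, 0, 0], [1, 0, 0, -0.9, 0, 0, 0], [1, 0, 0, -0.9, 0, 0, 0], [1, 0, 0, -0.3, 0, 0, 0], [1, 0, 0, 0, 0, 0, 0]]}}

```text
time_s: 10.9
position: [0.5635, 0.3936, 0.203]
eef_rot: [0.329, 0.944, 0.001, 0.001]
ft_force: [0.4, -0.5, -2.6]
gripper_width: 0.0391
```

```bash
python3 -c "
from h import *
delta(.6540,-.0002,.205,51.6)"
```

```text
t10.9 pos [563.5 393.6 203. ] bear 51.6 tilt 0.18 w 39.1 F [ 0.4 -0.5 -2.6] q [ 0.59  0.51  1.32  0.    1.3  -0.31] | units [-10.52  -8.41  -0.08] turn 0.0
```

Carry it to hole 1 (front left).

>>> {"fn": "servo_tool", "kwargs": {"commands": [[1, -0.74, -0.84, 0, 0, 0, 0], [1, -0.74, -0.84, 0, 0, 0, 0], [1, -0.74, -0.84, 0, 0, 0, 0], [1, -0.74, -0.84, 0, 0, 0, 0], [1, -0.74, -0.84, 0, 0, 0, 0], [1, -0.74, -0.84, 0, 0, 0, 0], [1, -0.74, -0.84, 0, 0, 0, 0], [1, -0.74, -0.84, 0, 0, 0, 0], [1, -0.74, -0.84, 0, 0, 0, 0], [1, -0.74, -0.84, 0, 0, 0, 0]]}}

```text
time_s: 11.9
position: [0.5793, 0.0565, 0.1992]
eef_rot: [0.329, 0.944, -0.001, -0.002]
ft_force: [-0.1, 0.1, -1.8]
gripper_width: 0.0394
```

>>> {"fn": "servo_tool", "kwargs": {"commands": [[1, 0, 0, 0.5, 0, 0, 0], [1, 0, 0, 0.5, 0, 0, 0], [1, 0, 0, 0, 0, 0, 0], [1, 0, 0, 0, 0, 0, 0]]}}

```text
time_s: 12.3
position: [0.5799, 0.0579, 0.1701]
eef_rot: [0.329, 0.944, -0.0, -0.001]
ft_force: [1.0, -0.2, -0.8]
gripper_width: 0.0387
```

```bash
python3 -c "
from h import *
delta(.5817,.0572,.1463,51.6)"
```

```text
t12.3 pos [579.9  57.9 170.1] bear 51.6 tilt 0.16 w 38.7 F [ 1.  -0.2 -0.8] q [ 0.08  0.38  1.64  0.    1.13 -0.82] | units [-0.06  0.02  0.79] turn 0.0
```

>>> {"fn": "servo_tool", "kwargs": {"commands": [[1, -0.06, 0.02, 0.2, 0, 0, 0], [1, 0, 0, 0.2, 0, 0, 0], [1, 0, 0, 0.2, 0, 0, 0], [1, 0, 0, 0.2, 0, 0, 0], [1, 0, 0, 0, 0, 0, 0]]}}

```text
time_s: 12.8
position: [0.5816, 0.0572, 0.1462]
eef_rot: [0.329, 0.944, -0.0, -0.001]
ft_force: [-1.1, 0.5, -1.3]
gripper_width: 0.0388
```

```bash
python3 -c "
from h import *
delta(.5817,.0572,.1168,51.6)"
```

```text
t12.8 pos [581.6  57.2 146.2] bear 51.6 tilt 0.12 w 38.8 F [-1.1  0.5 -1.3] q [ 0.08  0.4   1.67  0.    1.08 -0.82] | units [-0.    0.    0.98] turn 0.0
```

>>> {"fn": "servo_tool", "kwargs": {"commands": [[1, 0, 0, 0.3, 0, 0, 0], [1, 0, 0, 0.3, 0, 0, 0], [1, 0, 0, 0.3, 0, 0, 0], [1, 0, 0, 0.08, 0, 0, 0], [1, 0, 0, 0, 0, 0, 0]]}}

```text
time_s: 13.3
position: [0.5823, 0.0571, 0.1175]
eef_rot: [0.329, 0.944, -0.0, -0.0]
ft_force: [-0.0, -0.4, -0.9]
gripper_width: 0.0389
```

>>> {"fn": "servo_tool", "kwargs": {"commands": [[0.3, 0, 0, 0, 0, 0, 0], [-1, 0, 0, 0, 0, 0, 0], [-1, 0, 0, 0, 0, 0, 0], [-1, 0, 0, -0.2, 0, 0, 0], [-1, 0, 0, -0.9, 0, 0, 0], [-1, 0, 0, -0.9, 0, 0, 0], [-1, 0, 0, -0.9, 0, 0, 0]]}}

```text
time_s: 14.0
position: [0.5824, 0.0572, 0.2065]
eef_rot: [0.329, 0.944, 0.0, 0.0]
ft_force: [-0.0, 0.3, -0.6]
gripper_width: 0.0854
```

```bash
python3 -c "
from h import *
t,s=vials()
delta(.4618,.3825,.203,51.6)"
```

```text
vial [0.462, 0.3828, 0.0667] 1.1 [121.8, 245.2] [383.9, 299.4] 181 305
t14.1 pos [584.8  57.4 209.8] bear 51.6 tilt 0.54 w 85.2 F [-0.3  0.6 -0. ] q [ 0.08  0.35  1.58  0.    1.21 -0.82] | units [9.94 5.95 0.2 ] turn 0.0
```

>>> {"fn": "servo_tool", "kwargs": {"commands": [[-1, 0.9, 0.55, 0, 0, 0, 0], [-1, 0.9, 0.55, 0, 0, 0, 0], [-1, 0.9, 0.55, 0, 0, 0, 0], [-1, 0.9, 0.55, 0, 0, 0, 0], [-1, 0.9, 0.55, 0, 0, 0, 0], [-1, 0.9, 0.55, 0, 0, 0, 0], [-1, 0.9, 0.55, 0, 0, 0, 0], [-1, 0.9, 0.55, 0, 0, 0, 0], [-1, 0.9, 0.55, 0, 0, 0, 0], [-1, 0.9, 0.55, 0, 0, 0, 0]]}}

```text
time_s: 15.1
position: [0.4724, 0.3552, 0.2045]
eef_rot: [0.329, 0.944, -0.0, -0.0]
ft_force: [-0.8, -0.4, -0.9]
gripper_width: 0.0852
```

>>> {"fn": "servo_tool", "kwargs": {"commands": [[-1, 0.9, 0.47, 0.4, 0, 0, 0], [-1, 0, 0, 0.9, 0, 0, 0], [-1, 0, 0, 0.5, 0, 0, 0], [-1, 0, 0, 0, 0, 0, 0], [-1, 0, 0, 0, 0, 0, 0]]}}

```text
time_s: 15.6
position: [0.4608, 0.382, 0.151]
eef_rot: [0.329, 0.944, -0.0, -0.0]
ft_force: [0.6, -0.2, 0.1]
gripper_width: 0.0855
```

```bash
python3 -c "
from h import *
t,s=vials()
delta(.4620,.3827,.0465,51.6)"
```

```text
vial [0.6471, 0.0634, 0.1398] 1.7 [240.8, 167.3] [237.0, 214.2] 199 248
vial [0.5825, 0.0558, 0.1393] 1.4 [244.5, 193.2] [259.4, 198.8] 198 240
vial [0.4618, 0.3822, 0.0699] 0.3 [121.9, 245.1] [384.6, 298.8] 178 278
t15.7 pos [461.4 382.3 152.1] bear 51.6 tilt 0.13 w 85.1 F [-0.7 -0.7  0.3] q [ 0.67  0.41  1.63  0.    1.1  -0.23] | units [-0.01  0.01  3.52] turn -0.0
```

Both placed vials are fully down (cap z about 0.139). Now grasp vial C.

>>> {"fn": "servo_tool", "kwargs": {"commands": [[-1, -0.01, 0.01, 0.6, 0, 0, 0], [-1, 0, 0, 0.8, 0, 0, 0], [-1, 0, 0, 0.8, 0, 0, 0], [-1, 0, 0, 0.8, 0, 0, 0], [-1, 0, 0, 0.5, 0, 0, 0], [-1, 0, 0, 0, 0, 0, 0], [0.3, 0, 0, 0, 0, 0, 0], [1, 0, 0, 0, 0, 0, 0], [1, 0, 0, 0, 0, 0, 0], [1, 0, 0, 0, 0, 0, 0]]}}

```text
time_s: 16.7
position: [0.4618, 0.3825, 0.0473]
eef_rot: [0.329, 0.944, 0.001, 0.001]
ft_force: [-0.1, -1.7, 4.7]
gripper_width: 0.0388
```

>>> {"fn": "servo_tool", "kwargs": {"commands": [[1, 0, 0, 0, 0, 0, 0], [1, 0, 0, 0, 0, 0, 0], [1, 0, 0, -0.4, 0, 0, 0], [1, 0, 0, -0.9, 0, 0, 0], [1, 0, 0, -0.9, 0, 0, 0], [1, 0, 0, -0.9, 0, 0, 0], [1, 0, 0, -0.9, 0, 0, 0], [1, 0, 0, -0.9, 0, 0, 0], [1, 0, 0, -0.9, 0, 0, 0], [1, 0, 0, -0.4, 0, 0, 0]]}}

```text
time_s: 17.7
position: [0.4619, 0.3827, 0.2352]
eef_rot: [0.329, 0.944, 0.002, 0.001]
ft_force: [-0.0, 0.2, -0.6]
gripper_width: 0.0392
```

```bash
python3 -c "
from h import *
delta(.5894,-.0076,.235,51.6)"
```

```text
t17.7 pos [461.9 382.7 235.2] bear 51.6 tilt 0.28 w 39.2 F [-0.   0.2 -0.6] q [ 0.67  0.35  1.5   0.    1.28 -0.23] | units [-11.41  -7.56  -0.02] turn 0.0
```

>>> {"fn": "servo_tool", "kwargs": {"commands": [[1, -0.95, -0.63, 0, 0, 0, 0], [1, -0.95, -0.63, 0, 0, 0, 0], [1, -0.95, -0.63, 0, 0, 0, 0], [1, -0.95, -0.63, 0, 0, 0, 0], [1, -0.95, -0.63, 0, 0, 0, 0], [1, -0.95, -0.63, 0, 0, 0, 0], [1, -0.95, -0.63, 0, 0, 0, 0], [1, -0.95, -0.63, 0, 0, 0, 0], [1, -0.95, -0.63, 0, 0, 0, 0], [1, -0.95, -0.63, 0, 0, 0, 0]]}}

```text
time_s: 18.7
position: [0.567, 0.0556, 0.2314]
eef_rot: [0.329, 0.944, -0.0, -0.001]
ft_force: [0.5, -0.1, -0.7]
gripper_width: 0.039
```

>>> {"fn": "servo_tool", "kwargs": {"commands": [[1, -0.95, -0.63, 0, 0, 0, 0], [1, -0.95, -0.63, 0, 0, 0, 0], [1, 0, 0, 0.5, 0, 0, 0], [1, 0, 0, 0.9, 0, 0, 0], [1, 0, 0, 0.7, 0, 0, 0], [1, 0, 0, 0, 0, 0, 0], [1, 0, 0, 0, 0, 0, 0]]}}

```text
time_s: 19.4
position: [0.5883, -0.008, 0.1689]
eef_rot: [0.329, 0.944, -0.0, -0.0]
ft_force: [0.6, 0.7, 0.2]
gripper_width: 0.039
```

```bash
python3 -c "
from h import *
delta(.5894,-.0073,.1463,51.6)"
```

```text
t19.4 pos [588.3  -8.  168.9] bear 51.6 tilt 0.05 w 39.0 F [0.6 0.7 0.2] q [-0.03  0.39  1.63  0.    1.13 -0.93] | units [-0.01  0.04  0.75] turn 0.0
```

>>> {"fn": "servo_tool", "kwargs": {"commands": [[1, -0.01, 0.04, 0.2, 0, 0, 0], [1, 0, 0, 0.2, 0, 0, 0], [1, 0, 0, 0.2, 0, 0, 0], [1, 0, 0, 0.15, 0, 0, 0], [1, 0, 0, 0, 0, 0, 0]]}}

```text
time_s: 19.9
position: [0.5889, -0.0072, 0.1456]
eef_rot: [0.329, 0.944, -0.0, -0.001]
ft_force: [-0.9, -0.2, -1.1]
gripper_width: 0.039
```

```bash
python3 -c "
from h import *
delta(.5894,-.0073,.1168,51.6)"
```

```text
t19.9 pos [588.9  -7.2 145.6] bear 51.6 tilt 0.09 w 39.0 F [-0.9 -0.2 -1.1] q [-0.03  0.41  1.66  0.    1.08 -0.93] | units [-0.02  0.01  0.96] turn 0.0
```

>>> {"fn": "servo_tool", "kwargs": {"commands": [[1, 0, 0, 0.3, 0, 0, 0], [1, 0, 0, 0.3, 0, 0, 0], [1, 0, 0, 0.3, 0, 0, 0], [1, 0, 0, 0.06, 0, 0, 0], [1, 0, 0, 0, 0, 0, 0]]}}

```text
time_s: 20.4
position: [0.5892, -0.0075, 0.1171]
eef_rot: [0.329, 0.944, -0.0, -0.0]
ft_force: [0.0, 0.4, 0.5]
gripper_width: 0.0391
```

>>> {"fn": "servo_tool", "kwargs": {"commands": [[0.3, 0, 0, 0, 0, 0, 0], [-1, 0, 0, 0, 0, 0, 0], [-1, 0, 0, 0, 0, 0, 0], [-1, 0, 0, -0.2, 0, 0, 0], [-1, 0, 0, -0.9, 0, 0, 0], [-1, 0, 0, -0.9, 0, 0, 0], [-1, 0, 0, -0.9, 0, 0, 0], [-1, 0, 0, 0, 0, 0, 1], [-1, 0, 0, 0, 0, 0, 1], [-1, 0, 0, 0, 0, 0, 1]]}}

```text
time_s: 21.4
position: [0.5896, -0.0073, 0.2056]
eef_rot: [0.474, 0.88, 0.0, 0.001]
ft_force: [-0.3, -0.1, -1.3]
gripper_width: 0.0854
```

>>> {"fn": "servo_tool", "kwargs": {"commands": [[-1, 0, 0, 0, 0, 0, 1], [-1, 0, 0, 0, 0, 0, 1], [-1, 0, 0, 0, 0, 0, 1], [-1, 0, 0, 0, 0, 0, 1], [-1, 0, 0, 0, 0, 0, 1], [-1, 0, 0, 0, 0, 0, 1], [-1, 0, 0, 0, 0, 0, 0]]}}

```text
time_s: 22.1
position: [0.5895, -0.0073, 0.2051]
eef_rot: [0.722, 0.692, 0.0, 0.0]
ft_force: [-0.1, 0.8, 0.2]
gripper_width: 0.0851
```

```bash
python3 -c "
from h import *
delta(.4146,-.3559,.16,-2.5)
t=cam('top');s=cam('scene')
for c,b in ((t,(365,435,180,270)),(s,(165,270,60,150))):
  for P,r in white(c,b,.051,110 if c is t else 130): print(np.round(r[0],1),np.round(r[1],1),round(r[2],1))
cv2.imwrite('pics/sp.png',np.clip(cv2.resize(s['frame'][60:150,165:270],None,fx=6,fy=6,interpolation=cv2.INTER_CUBIC)*1.3,0,255).astype(np.uint8))
"
```

```text
t22.1 pos [589.5  -7.3 205.1] bear -2.4 tilt 0.04 w 85.1 F [-0.1  0.8  0.2] q [-0.03  0.36  1.57  0.    1.21  0.01] | units [-11.85  -5.34   1.5 ] turn 0.02
[ 413.4 -355.8] [98.9 23.5] 87.1
[ 506.5 -313.3] [28.1 18.2] 78.9
[ 483.  -253.1] [  9.  198.3] 87.4
[ 576.3 -347.1] [ 30.5 100.3] 9.3
[ 537.5 -426.4] [  9.7 149.7] 86.6
[ 587. -212.] [ 30.7 106.9] 89.3
[ 675.3 -282.8] [95.2 41.4] 88.8
[ 365.5 -261.5] [155.8  30. ] 57.1
[ 527.2 -424.2] [279.8 165.7] 64.8
```

View pics/sp.png

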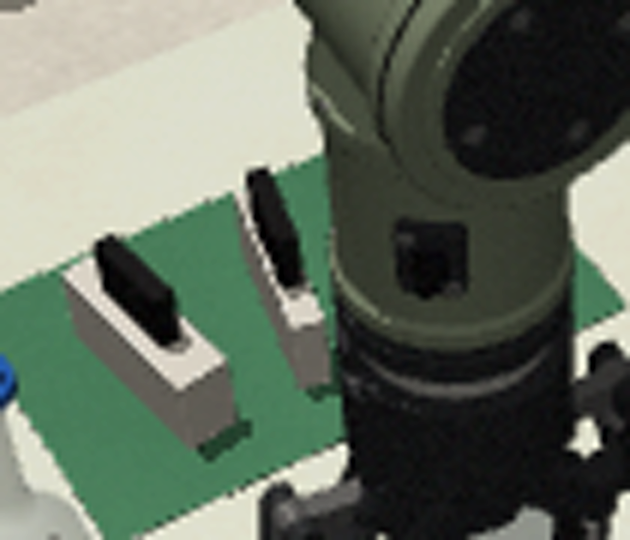

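Thicknesses are 30.5, about 18 and 23.5 mm, so the near bar is the 24 mm one. Moving over it.

>>> {"fn": "servo_tool", "kwargs": {"commands": [[-1, -0.9, -0.4, 0, 0, 0, 0], [-1, -0.9, -0.4, 0, 0, 0, 0], [-1, -0.9, -0.4, 0, 0, 0, 0], [-1, -0.9, -0.4, 0, 0, 0, 0], [-1, -0.9, -0.4, 0, 0, 0, 0], [-1, -0.9, -0.4, 0, 0, 0, 0], [-1, -0.9, -0.4, 0, 0, 0, 0], [-1, -0.9, -0.4, 0, 0, 0, 0], [-1, -0.9, -0.4, 0, 0, 0, 0], [-1, -0.9, -0.4, 0, 0, 0, 0]]}}

```text
time_s: 23.2
position: [0.4577, -0.2731, 0.2049]
eef_rot: [0.721, 0.693, 0.0, 0.0]
ft_force: [0.5, -0.9, -0.7]
gripper_width: 0.0854
```

>>> {"fn": "servo_tool", "kwargs": {"commands": [[-0.5, -0.9, -0.4, 0, 0, 0, 0], [-0.2, -0.9, -0.4, 0, 0, 0, 0], [-0.2, -0.9, -0.5, 0.3, 0, 0, 0], [-0.2, 0, 0, 0.6, 0, 0, 0], [-0.2, 0, 0, 0.6, 0, 0, 0], [-0.2, 0, 0, 0.3, 0, 0, 0], [-0.2, 0, 0, 0, 0, 0, 0], [-0.2, 0, 0, 0, 0, 0, 0]]}}

```text
time_s: 24.0
position: [0.4164, -0.3515, 0.1511]
eef_rot: [0.721, 0.693, 0.0, 0.0]
ft_force: [0.1, 0.2, 0.2]
gripper_width: 0.0514
```

```bash
python3 -c "
from h import *
delta(.4144,-.3558,.055,-2.7); t,s=vials()
for P,r in white(t,(365,435,180,270),.051,110): print(np.round(r[0],1),np.round(r[1],1),round(r[2],1))
"
```

```text
t24.0 pos [ 416.4 -351.5  151.1] bear -2.3 tilt 0.05 w 51.4 F [0.1 0.2 0.2] q [-0.72  0.34  1.76  0.    1.05 -0.68] | units [-0.14 -0.06  3.2 ] turn 0.06
vial [0.6475, 0.0633, 0.1402] 1.5 [240.9, 167.1] [236.9, 214.2] 193 247
vial [0.5908, -0.0047, 0.1458] 2.6 [268.9, 189.3] [242.4, 180.1] 140 221
vial [0.5826, 0.0559, 0.1396] 1.4 [244.5, 193.2] [259.4, 198.7] 196 239
[ 506.4 -312.7] [26.8 17.4] 78.1
[ 478.6 -251.3] [  5.8 101. ] 87.4
[ 576.1 -346.9] [29.8 99.6] 9.3
[ 549.4 -427.4] [  9.  125.9] 86.6
```

>>> {"fn": "servo_tool", "kwargs": {"commands": [[-0.2, -0.14, -0.06, 0.5, 0, 0, 0.06], [-0.2, 0, 0, 0.7, 0, 0, 0], [-0.2, 0, 0, 0.7, 0, 0, 0], [-0.2, 0, 0, 0.7, 0, 0, 0], [-0.2, 0, 0, 0.6, 0, 0, 0], [-0.2, 0, 0, 0, 0, 0, 0], [0.5, 0, 0, 0, 0, 0, 0], [1, 0, 0, 0, 0, 0, 0], [1, 0, 0, 0, 0, 0, 0], [1, 0, 0, 0, 0, 0, 0]]}}

```text
time_s: 25.1
position: [0.4148, -0.3562, 0.056]
eef_rot: [0.724, 0.69, 0.0, 0.002]
ft_force: [-0.4, -0.1, 6.4]
gripper_width: 0.0112
```

>>> {"fn": "servo_tool", "kwargs": {"commands": [[1, 0, 0, 0, 0, 0, 0], [1, 0, 0, 0, 0, 0, 0], [1, 0, 0, 0, 0, 0, 0]], "squeeze": 60}}

```text
time_s: 25.4
position: [0.4148, -0.3562, 0.0561]
eef_rot: [0.724, 0.69, 0.0, 0.002]
ft_force: [0.1, 0.0, 6.4]
gripper_width: 0.0116
```

```bash
python3 -c "
from h import *
delta(.4144,-.3558,.055,-2.7)"
```

```text
t25.4 pos [ 414.8 -356.2   56.1] bear -2.8 tilt 0.18 w 11.6 F [0.1 0.  6.4] q [-0.73  0.45  1.87  0.    0.83 -0.68] | units [ 0.01 -0.01  0.04] turn -0.01
```

The spacer is gripped at 11.6 mm. Now lift, rotate about 80.5° and carry it over the gap.

>>> {"fn": "servo_tool", "kwargs": {"commands": [[1, 0, 0, -0.4, 0, 0, 0], [1, 0, 0, -0.9, 0, 0, 0], [1, 0, 0, -0.9, 0, 0, 0], [1, 0, 0, -0.9, 0, 0, 0], [1, 0, 0, -0.9, 0, 0, 0], [1, 0, 0, -0.2, 0, 0, 0.5], [1, 0, 0, 0, 0, 0, 1], [1, 0, 0, 0, 0, 0, 1], [1, 0, 0, 0, 0, 0, 1], [1, 0, 0, 0, 0, 0, 1]]}}

```text
time_s: 26.4
position: [0.4135, -0.3551, 0.1808]
eef_rot: [0.866, 0.5, -0.0, -0.0]
ft_force: [0.9, -0.9, -2.6]
gripper_width: 0.0113
```

>>> {"fn": "servo_tool", "kwargs": {"commands": [[1, 0, 0, 0, 0, 0, 1], [1, 0, 0, 0, 0, 0, 1], [1, 0, 0, 0, 0, 0, 1], [1, 0, 0, 0, 0, 0, 1], [1, 0, 0, 0, 0, 0, 1], [1, 0, 0, 0, 0, 0, 1], [1, 0, 0, 0, 0, 0, 1], [1, 0, 0, 0, 0, 0, 1], [1, 0, 0, 0, 0, 0, 0.93], [1, 0, 0, 0, 0, 0, 0]]}}

```text
time_s: 27.4
position: [0.4135, -0.3552, 0.1808]
eef_rot: [0.998, 0.058, -0.0, -0.0]
ft_force: [-0.6, -0.4, -0.5]
gripper_width: 0.0112
```

>>> {"fn": "servo_tool", "kwargs": {"commands": [[1, 0.7, -0.77, 0, 0, 0, 0], [1, 0.7, -0.77, 0, 0, 0, 0], [1, 0.7, -0.77, 0, 0, 0, 0], [1, 0.7, -0.77, 0, 0, 0, 0], [1, 0.7, -0.77, 0, 0, 0, 0], [1, 0.7, -0.77, 0, 0, 0, 0], [1, 0.7, -0.77, 0, 0, 0, 0], [1, 0.7, -0.77, 0, 0, 0, 0], [1, 0.7, -0.77, 0, 0, 0, 0], [1, 0.7, -0.77, 0, 0, 0, 0]]}}

```text
time_s: 28.4
position: [0.5959, -0.1005, 0.1807]
eef_rot: [0.998, 0.059, -0.0, -0.0]
ft_force: [-0.0, -0.2, -1.7]
gripper_width: 0.011
```

>>> {"fn": "servo_tool", "kwargs": {"commands": [[1, 0.7, -0.77, 0, 0, 0, 0], [1, 0.7, -0.77, 0, 0, 0, 0], [1, 0, 0, 0, 0, 0, 0], [1, 0, 0, 0, 0, 0, 0]]}}

```text
time_s: 28.8
position: [0.6317, -0.0505, 0.1803]
eef_rot: [0.998, 0.06, -0.001, 0.0]
ft_force: [-0.5, -0.1, -2.7]
gripper_width: 0.0113
```

```bash
python3 -c "
from h import *
delta(.6352,-.0509,.163,-83.35)
s=cam('scene');t=cam('top')
a=cv2.resize(s['frame'][110:240,170:330],None,fx=4.5,fy=4.5,interpolation=cv2.INTER_CUBIC)
cv2.imwrite('pics/s1.png',np.clip(a*1.4,0,255).astype(np.uint8))"
```

```text
t28.8 pos [631.7 -50.5 180.3] bear -83.2 tilt 0.08 w 11.3 F [-0.5 -0.1 -2.7] q [-0.1   0.45  1.5  -0.    1.2   1.35] | units [0.11 0.03 0.58] turn 0.03
```

View pics/s1.png

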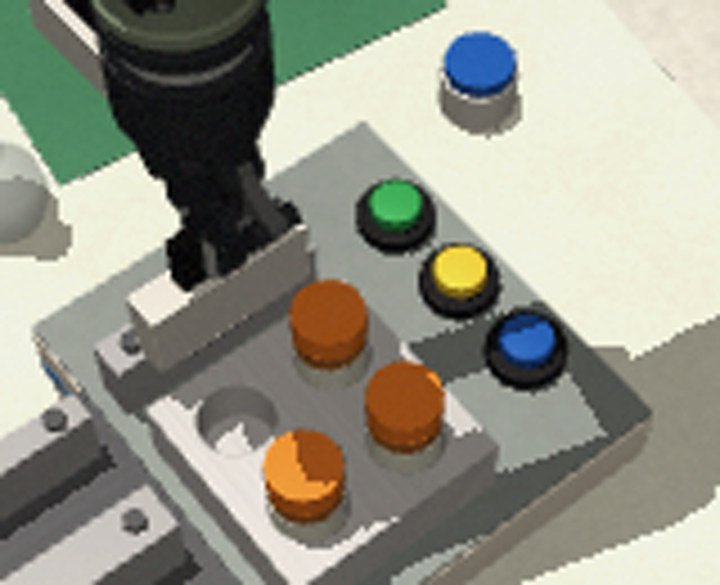

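All three vials are down and the spacer hangs over the gap. I'll align it and lower slowly.

>>> {"fn": "servo_tool", "kwargs": {"commands": [[1, 0.11, 0.03, 0.3, 0, 0, 0.03], [1, 0, 0, 0.3, 0, 0, 0], [1, 0, 0, 0, 0, 0, 0], [1, 0, 0, 0.1, 0, 0, 0], [1, 0, 0, 0.1, 0, 0, 0], [1, 0, 0, 0, 0, 0, 0]]}}

```text
time_s: 29.5
position: [0.6351, -0.0514, 0.1562]
eef_rot: [0.998, 0.057, -0.0, -0.0]
ft_force: [-0.7, -0.0, -3.0]
gripper_width: 0.0108
```

```bash
python3 -c "
from h import *
delta(.6352,-.0509,.1135,-83.35)"
```

```text
t29.5 pos [635.1 -51.4 156.2] bear -83.5 tilt 0.04 w 10.8 F [-0.7 -0.  -3. ] q [-0.1   0.47  1.52  0.    1.15  1.36] | units [ 0.01 -0.02  1.42] turn -0.03
```

>>> {"fn": "servo_tool", "kwargs": {"commands": [[1, 0, -0.02, 0.1, 0, 0, -0.03], [1, 0, 0, 0.15, 0, 0, 0], [1, 0, 0, 0.15, 0, 0, 0], [1, 0, 0, 0, 0, 0, 0]]}}

```text
time_s: 29.9
position: [0.6348, -0.0507, 0.1436]
eef_rot: [0.998, 0.058, -0.001, -0.0]
ft_force: [-0.9, -0.2, -2.5]
gripper_width: 0.0115
```

```bash
python3 -c "
from h import *
delta(.6352,-.0509,.1135,-83.35)"
```

```text
t29.9 pos [634.8 -50.7 143.6] bear -83.3 tilt 0.10 w 11.5 F [-0.9 -0.2 -2.5] q [-0.1   0.48  1.54  0.    1.12  1.36] | units [0.02 0.01 1.  ] turn 0.0
```

It's 15 mm in with no side force. Continue to the deck.

>>> {"fn": "servo_tool", "kwargs": {"commands": [[1, 0, 0, 0.25, 0, 0, 0], [1, 0, 0, 0.25, 0, 0, 0], [1, 0, 0, 0.25, 0, 0, 0], [1, 0, 0, 0.2, 0, 0, 0], [1, 0, 0, 0.05, 0, 0, 0], [1, 0, 0, 0, 0, 0, 0]]}}

```text
time_s: 30.5
position: [0.6352, -0.0508, 0.1142]
eef_rot: [0.998, 0.058, -0.0, -0.0]
ft_force: [0.3, -0.5, -2.3]
gripper_width: 0.0111
```

```bash
python3 -c "
from h import *
delta(.6352,-.0509,.1131,-83.35)"
```

```text
t30.5 pos [635.2 -50.8 114.2] bear -83.3 tilt 0.04 w 11.1 F [ 0.3 -0.5 -2.3] q [-0.1   0.5   1.58  0.    1.06  1.36] | units [-0.    0.    0.04] turn 0.0
```

Before letting go I'll check the side play with a 2.4 mm nudge each way.

>>> {"fn": "servo_tool", "kwargs": {"commands": [[1, 0, 0.08, 0, 0, 0, 0], [1, 0, 0, 0, 0, 0, 0], [1, 0, 0, 0, 0, 0, 0]]}}

```text
time_s: 30.8
position: [0.6357, -0.0524, 0.1148]
eef_rot: [0.998, 0.058, 0.0, -0.001]
ft_force: [0.2, 4.2, -3.1]
gripper_width: 0.0111
```

>>> {"fn": "servo_tool", "kwargs": {"commands": [[1, 0, -0.16, 0, 0, 0, 0], [1, 0, 0, 0, 0, 0, 0], [1, 0, 0, 0, 0, 0, 0]]}}

```text
time_s: 31.1
position: [0.6353, -0.0497, 0.1149]
eef_rot: [0.998, 0.058, 0.0, 0.001]
ft_force: [0.1, -4.5, -2.7]
gripper_width: 0.0111
```

>>> {"fn": "servo_tool", "kwargs": {"commands": [[1, 0, 0.08, 0.05, 0, 0, 0], [1, 0, 0, 0, 0, 0, 0], [1, 0, 0, 0, 0, 0, 0]]}}

```text
time_s: 31.4
position: [0.6353, -0.0506, 0.1131]
eef_rot: [0.998, 0.058, 0.0, -0.0]
ft_force: [-0.6, -0.3, -1.6]
gripper_width: 0.0113
```

It makes contact on both sides (about ±4 N) with 2.7 mm of play in total, so the 24 mm bar is the snug one. Seat it and let go.

>>> {"fn": "servo_tool", "kwargs": {"commands": [[1, 0, 0, 0.04, 0, 0, 0], [1, 0, 0, 0, 0, 0, 0], [0.7, 0, 0, 0, 0, 0, 0], [0.45, 0, 0, 0, 0, 0, 0], [0.4, 0, 0, 0, 0, 0, 0], [0.4, 0, 0, 0, 0, 0, 0], [0.4, 0, 0, -0.5, 0, 0, 0], [0.4, 0, 0, -0.9, 0, 0, 0], [0.4, 0, 0, -0.9, 0, 0, 0], [0.4, 0, 0, -0.4, 0, 0, 0]]}}

```text
time_s: 32.4
position: [0.6365, -0.0509, 0.1955]
eef_rot: [0.998, 0.058, 0.002, 0.0]
ft_force: [0.6, 1.3, 0.9]
gripper_width: 0.0257
```

```bash
python3 -c "
from h import *
s=delta(.4817,.0272,.19)
t=cam('top');sc=cam('scene')
for c in ('blue','yellow','green'):
  for r in pairs(t,sc,c,(.06,.1)): print(c,*r)
a=cv2.resize(sc['frame'][110:240,170:330],None,fx=4.5,fy=4.5,interpolation=cv2.INTER_CUBIC)
cv2.imwrite('pics/s2.png',np.clip(a*1.4,0,255).astype(np.uint8))"
```

```text
t32.4 pos [636.5 -50.9 195.5] bear -83.3 tilt 0.25 w 25.7 F [0.6 1.3 0.9] q [-0.1   0.44  1.47  0.    1.23  1.36] | units [-4.82 -3.19  0.16] turn None
```

View pics/s2.png

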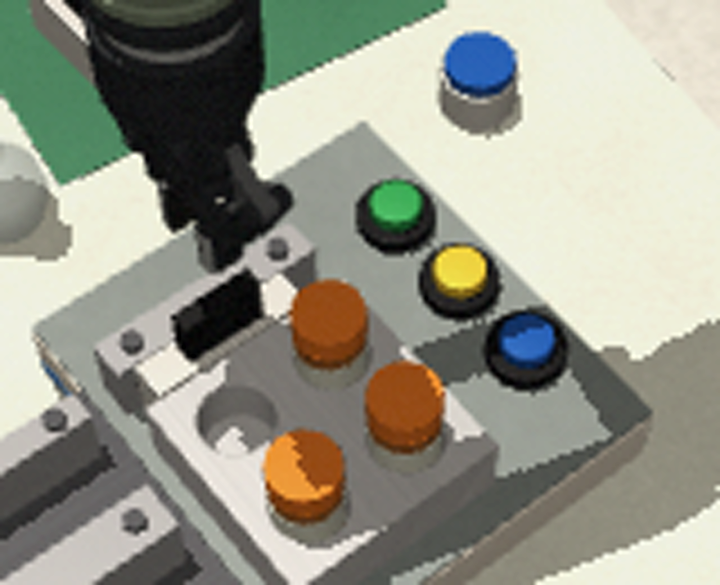

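The spacer is down in the gap between the rail and the block. Now the keys: close the gripper and go over blue (481, 27).

>>> {"fn": "servo_tool", "kwargs": {"commands": [[1, -0.8, -0.53, 0, 0, 0, 0], [1, -0.8, -0.53, 0, 0, 0, 0], [1, -0.8, -0.53, 0, 0, 0, 0], [1, -0.8, -0.53, 0, 0, 0, 0], [1, -0.8, -0.53, 0, 0, 0, 0], [1, -0.8, -0.53, 0, 0, 0, 0], [1, 0, 0, 0.9, 0, 0, 0], [1, 0, 0, 0.9, 0, 0, 0], [1, 0, 0, 0.9, 0, 0, 0], [1, 0, 0, 0, 0, 0, 0]]}}

```text
time_s: 33.5
position: [0.4774, 0.0272, 0.1078]
eef_rot: [0.998, 0.058, -0.005, -0.0]
ft_force: [-0.2, -0.3, 0.9]
gripper_width: -0.0001
```

```bash
python3 -c "
from h import *
delta(.4815,.0270,.082)
s=cam('scene')
cv2.imwrite('pics/k1.png',np.clip(cv2.resize(s['frame'][110:240,190:340],None,fx=4,fy=4,interpolation=cv2.INTER_CUBIC)*1.4,0,255).astype(np.uint8))"
```

```text
t33.5 pos [477.4  27.2 107.8] bear -83.3 tilt 0.59 w -0.1 F [-0.2 -0.3  0.9] q [0.03 0.29 1.95 0.   0.91 1.49] | units [0.14 0.02 0.86] turn None
```

View pics/k1.png

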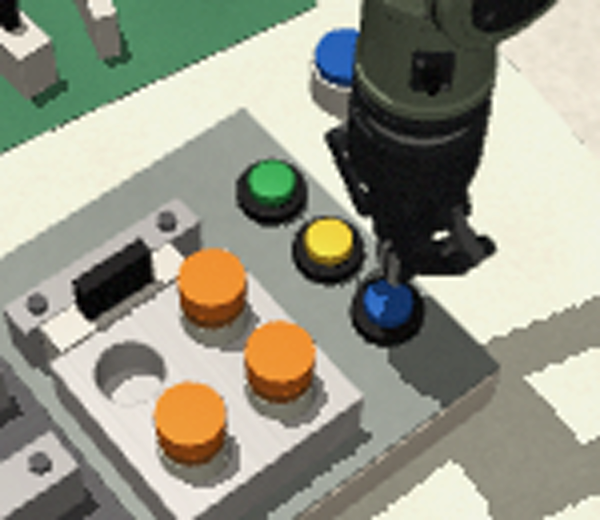

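>>> {"fn": "servo_tool", "kwargs": {"commands": [[1, 0.1, 0.02, 0.3, 0, 0, 0], [1, 0, 0, 0.3, 0, 0, 0], [1, 0, 0, 0.2, 0, 0, 0], [1, 0, 0, 0.15, 0, 0, 0], [1, 0, 0, 0.1, 0, 0, 0], [1, 0, 0, 0, 0, 0, 0]]}}

```text
time_s: 34.15
position: [0.4842, 0.0269, 0.0804]
eef_rot: [0.998, 0.058, -0.0, -0.0]
ft_force: [-1.8, -0.0, 2.6]
gripper_width: -0.0001
```

```bash
python3 -c "
from h import *
delta(.4815,.0270,.0755)"
```

```text
t34.1 pos [484.2  26.9  80.4] bear -83.3 tilt 0.01 w -0.1 F [-1.8 -0.   2.6] q [0.03 0.34 1.98 0.   0.83 1.49] | units [-0.09 -0.01  0.16] turn None
```

>>> {"fn": "servo_tool", "kwargs": {"commands": [[1, -0.06, 0, 0.1, 0, 0, 0], [1, 0, 0, 0.1, 0, 0, 0], [1, 0, 0, 0.06, 0, 0, 0], [1, 0, 0, 0, 0, 0, 0], [1, 0, 0, 0, 0, 0, 0]]}}

```text
time_s: 34.65
position: [0.4841, 0.0269, 0.0757]
eef_rot: [0.998, 0.058, 0.002, -0.0]
ft_force: [-2.4, 0.6, 23.6]
gripper_width: 0.0002
```

```bash
python3 -c "
from h import *
delta(.4815,.0270,.0755)"
```

```text
t34.6 pos [484.1  26.9  75.7] bear -83.3 tilt 0.28 w 0.2 F [-2.4  0.6 23.6] q [0.03 0.34 1.99 0.   0.81 1.49] | units [-0.09 -0.01  0.01] turn None
```

Blue bottomed out at z 0.0757 with 24 N. Lift and move to yellow.

>>> {"fn": "servo_tool", "kwargs": {"commands": [[1, 0, 0, -0.3, 0, 0, 0], [1, 0, 0, -0.7, 0, 0, 0], [1, 0, 0.6, 0, 0, 0, 0], [1, 0, 0.8, 0, 0, 0, 0], [1, 0, 0.6, 0, 0, 0, 0], [1, 0, 0, 0, 0, 0, 0], [1, 0, 0, 0, 0, 0, 0]]}}

```text
time_s: 35.35
position: [0.4889, -0.0328, 0.1022]
eef_rot: [0.998, 0.058, -0.001, -0.0]
ft_force: [-1.3, 0.1, 0.5]
gripper_width: -0.0
```

```bash
python3 -c "
from h import *
delta(.4884,-.0328,.0745)"
```

```text
t35.4 pos [488.9 -32.8 102.2] bear -83.4 tilt 0.08 w -0.0 F [-1.3  0.1  0.5] q [-0.09  0.31  1.94  0.    0.89  1.36] | units [-0.01 -0.    0.92] turn None
```

>>> {"fn": "servo_tool", "kwargs": {"commands": [[1, 0, 0, 0.3, 0, 0, 0], [1, 0, 0, 0.3, 0, 0, 0], [1, 0, 0, 0.15, 0, 0, 0], [1, 0, 0, 0.12, 0, 0, 0], [1, 0, 0, 0.1, 0, 0, 0], [1, 0, 0, 0, 0, 0, 0], [1, 0, 0, 0, 0, 0, 0]]}}

```text
time_s: 36.05
position: [0.4888, -0.0322, 0.0757]
eef_rot: [0.998, 0.058, -0.0, -0.0]
ft_force: [-7.3, 1.9, 22.7]
gripper_width: 0.0
```

```bash
python3 -c "
from h import *
delta(.4884,-.0328,.0745)"
```

```text
t36.0 pos [488.8 -32.2  75.7] bear -83.3 tilt 0.06 w 0.0 F [-7.3  1.9 22.7] q [-0.09  0.35  1.97  0.    0.82  1.36] | units [-0.02  0.02  0.04] turn None
```

Yellow bottomed out the same way. Next is green.

>>> {"fn": "servo_tool", "kwargs": {"commands": [[1, 0, 0, -0.3, 0, 0, 0], [1, 0, 0, -0.7, 0, 0, 0], [1, 0, 0.6, 0, 0, 0, 0], [1, 0, 0.8, 0, 0, 0, 0], [1, 0, 0.6, 0, 0, 0, 0], [1, 0, 0, 0, 0, 0, 0], [1, 0, 0, 0, 0, 0, 0]]}}

```text
time_s: 36.75
position: [0.4962, -0.0923, 0.1031]
eef_rot: [0.998, 0.058, -0.0, -0.0]
ft_force: [0.5, 0.0, -0.4]
gripper_width: 0.0004
```

>>> {"fn": "servo_tool", "kwargs": {"commands": [[1, 0, 0, 0.3, 0, 0, 0], [1, 0, 0, 0.3, 0, 0, 0], [1, 0, 0, 0.15, 0, 0, 0], [1, 0, 0, 0.15, 0, 0, 0], [1, 0, 0, 0.1, 0, 0, 0], [1, 0, 0, 0, 0, 0, 0], [1, 0, 0, 0, 0, 0, 0]]}}

```text
time_s: 37.45
position: [0.4957, -0.0917, 0.0757]
eef_rot: [0.998, 0.058, -0.0, -0.0]
ft_force: [-7.4, 3.8, 22.1]
gripper_width: 0.0001
```

```bash
python3 -c "
from h import *
delta(.4954,-.0925,.0755)"
```

```text
t37.5 pos [495.7 -91.7  75.7] bear -83.3 tilt 0.07 w 0.1 F [-7.4  3.8 22.1] q [-0.21  0.37  1.94  0.    0.84  1.25] | units [-0.01  0.03  0.01] turn None
```

>>> {"fn": "servo_tool", "kwargs": {"commands": [[1, 0, 0, -0.3, 0, 0, 0], [1, 0, 0, -0.9, 0, 0, 0], [1, 0, 0, -0.9, 0, 0, 0], [1, 0, 0, -0.9, 0, 0, 0], [1, 0, 0, -0.9, 0, 0, 0], [1, -0.8, 0, -0.9, 0, 0, 0], [1, -0.8, 0, 0, 0, 0, 0], [1, -0.8, 0, 0, 0, 0, 0], [1, 0, 0, 0, 0, 0, 0], [1, 0, 0, 0, 0, 0, 0]]}}

```text
time_s: 38.45
position: [0.4252, -0.1008, 0.2176]
eef_rot: [0.998, 0.058, 0.001, 0.0]
ft_force: [0.3, -0.7, 0.3]
gripper_width: 0.0001
```

```bash
python3 -c "
from h import *
t,s=vials()
for P,r in white(t,(365,435,180,270),.054,110): print('sp',np.round(r[0],1),np.round(r[1],1),round(r[2],1))
a=cv2.resize(s['frame'],(800,600),interpolation=cv2.INTER_CUBIC)
cv2.imwrite('pics/f1.png',np.clip(a*1.3,0,255).astype(np.uint8))
a=cv2.resize(t['frame'][70:310,80:460],(760,480),interpolation=cv2.INTER_CUBIC)
cv2.imwrite('pics/f2.png',np.clip(a*1.3,0,255).astype(np.uint8))"
```

```text
vial [0.6475, 0.0634, 0.1394] 1.5 [240.8, 167.1] [236.9, 214.3] 194 254
vial [0.591, -0.0055, 0.144] 2.4 [269.2, 189.3] [242.3, 180.3] 154 228
vial [0.5826, 0.0558, 0.1392] 1.4 [244.5, 193.2] [259.4, 198.8] 198 242
sp [ 506.3 -312.8] [27.6 17.7] 83.6
sp [ 486.9 -251.4] [ 6.4 89.2] 87.4
sp [ 575.9 -346.1] [29.9 99.5] 9.3
sp [ 537.7 -425.7] [  9.  148.7] 86.6
```

View pics/f1.png

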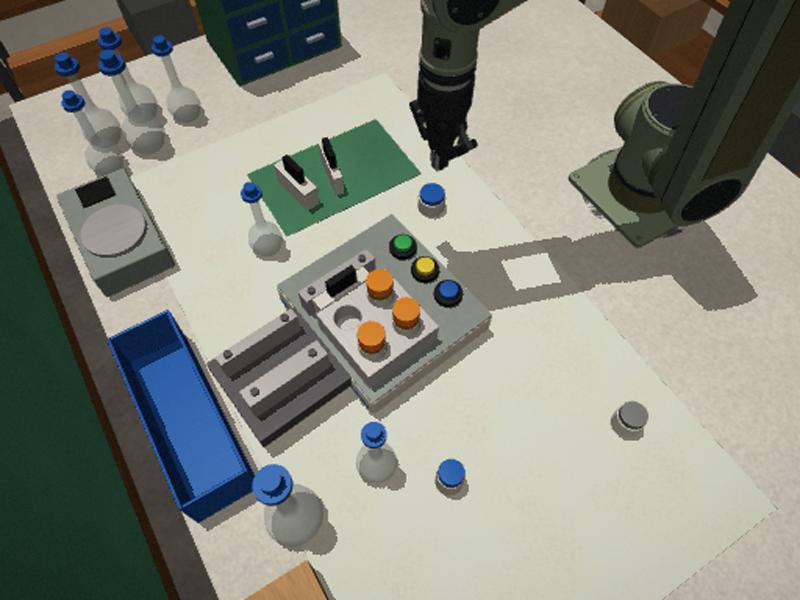

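View pics/f2.png

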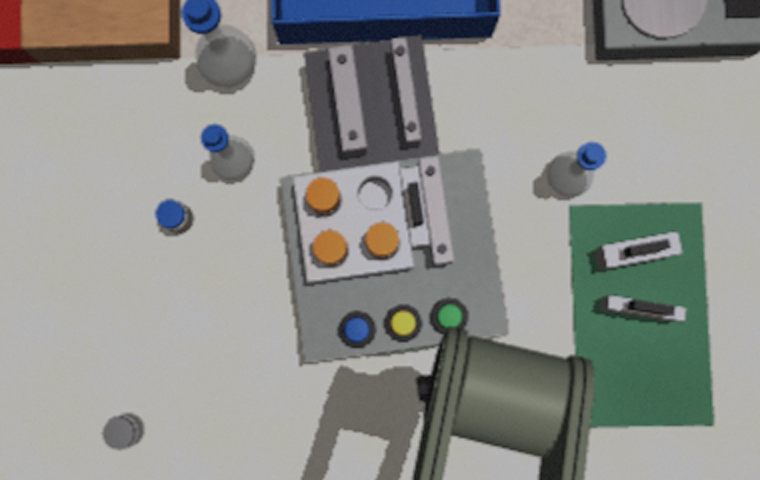

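Everything looks in place. Vial 3's cap reads 5 mm high but with a smaller blob, so I'll recheck it with a looser mask.

```bash
python3 -c "
from h import *
for lo in ((4,90,40),(4,120,50)):
  H['orange']=(lo,(20,255,255)); t,s=vials()
  print([proj(s,[x,y,.139]).round(1).tolist() for x,y in ((.591,-.0068),)],[proj(t,[x,y,.139]).round(1).tolist() for x,y in ((.591,-.0068),)])
"
```

```text
vial [0.6477, 0.0638, 0.1345] 1.0 [240.9, 167.2] [237.2, 215.5] 231 314
vial [0.5904, -0.0079, 0.1343] 0.9 [270.6, 189.4] [242.7, 181.7] 221 295
vial [0.5829, 0.0563, 0.1347] 1.1 [244.5, 193.2] [259.5, 200.0] 230 308
[[243.0, 181.1]] [[270.3, 188.6]]
vial [0.6478, 0.0637, 0.1347] 1.2 [240.9, 167.2] [237.1, 215.4] 218 293
vial [0.5904, -0.0079, 0.1356] 1.3 [270.5, 189.5] [242.5, 181.3] 209 276
vial [0.5827, 0.0562, 0.1341] 1.2 [244.5, 193.3] [259.5, 200.0] 213 294
[[243.0, 181.1]] [[270.3, 188.6]]
```

All three caps read the same height (0.134–0.136 m), so all are fully down. Handing in.

```bash
python3 -c "
from plant import robot
print(robot.sign_off())"
```

```text
the job is handed in; nothing more can be done
None
```

The shaker is loaded and the job is handed in at about 39 s of the 210 s allowed.

- **Vials:** The three orange-capped vials that were there stand in the front-left, front-right and back-left holes. All three caps read the same height, so they are fully down. An earlier check put the front-right cap about 5 mm high. A looser colour mask brought it level with the others, so I took that as a lighting effect.
- **Spacer:** The 24 mm bar is in the gap, down on the deck. I saw in the cameras that the gap was about 26.5 mm, so I tried that bar first and it was the only one I tried. Pushed sideways, it touched both walls with about 2.7 mm of play, which matches the 2.5 mm given. I placed it about 8 mm back of centre, within the ±17.5 mm that keeps it inside the block's ends, and the last pictures agree.
- **Other spacers:** The 30 mm and 18 mm bars were never touched and still stand on the green mat.
- **Keys:** I pressed blue, yellow, then green, one at a time. Each bottomed out at 75.7 mm with about 22–24 N, and I lifted clear before the next.
- **Surroundings:** The jars and flasks look unmoved in the last pictures, and the arm is clear of everything. I saw no vial knocked aside.

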